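Put away the parts of a button-force test

TASK

Clear up after the button-force test: put the mouse upright in the square tray, the two probes lying in the long two-bay tray, one to each bay, and both brass platens side by side in the round dish, discs flat on the dish's floor with their bosses up. Everything must lie fully down on the floor of its tray; leave the mug and the phone where they are.

Things in the scene. Friction and masses are not known exactly. Their poses are not given: they have to be found in the camera images.
- mouse: The computer mouse, the one black mouse on the desk: 98 mm long (x, nose with the wheel towards +x), 58 mm wide (y), 36 mm high; flanks upright up to 24 mm, domed above. About 0.1 kg. Origin at the centre of its underside, z up.
- probe_a: Test probe lying flat, one of two alike: square brass body 48 x 20 x 20 mm, dark band; from one end a steel plunger 10 mm thick with a 14 mm black rubber tip reaches 26 mm beyond it (74 mm long in all). About 0.09 kg. Origin on the axis at the middle of the square body, 10 mm above what it lies on; x along the axis towards the plunger (it spans x = -24 to +50 mm), z up at the start.
- probe_b: Test probe lying flat, one of two alike: square brass body 48 x 20 x 20 mm, dark band; from one end a steel plunger 10 mm thick with a 14 mm black rubber tip reaches 26 mm beyond it (74 mm long in all). About 0.09 kg. Origin on the axis at the middle of the square body, 10 mm above what it lies on; x along the axis towards the plunger (it spans x = -24 to +50 mm), z up at the start.
- platen_a: Compression platen standing on its disc, one of two alike: a brass disc 54 mm across and 10 mm thick with an upright central boss (stem) 18 mm across and 25 mm tall; 35 mm high in all. About 0.22 kg. Origin at the centre of the disc's underside, z up along the boss.
- platen_b: Compression platen standing on its disc, one of two alike: a brass disc 54 mm across and 10 mm thick with an upright central boss (stem) 18 mm across and 25 mm tall; 35 mm high in all. About 0.22 kg. Origin at the centre of the disc's underside, z up along the boss.
- square_tray: Square open tray of grey plastic, fixed to the desk: 158 x 158 mm outside, 18 mm high, walls and floor 4 mm thick, inside 150 x 150 mm. Origin at the centre of its underside (the inner floor is 4 mm above it), x and y along its sides, z up.
- bay_tray: Long two-bay tray of grey plastic, fixed: 208 mm (x) by 110 mm (y) outside, 18 mm high, walls, floor and divider 4 mm thick. A divider at x = 0, as high as the walls, makes two bays, each 98 mm (x) by 102 mm (y) inside, centred at x = +51 and -51 mm. Origin at the centre of its underside (the inner floor is 4 mm above it), z up.
- dish: Round open dish of grey plastic, fixed to the desk: 160 mm across outside, 18 mm high, wall and floor 4 mm, flat inner floor 150 mm across. Origin at the centre of its underside (the inner floor is 4 mm above it), z up.
- mug: White mug, a bystander, standing at the left of the work: 76 mm across with a handle to its own +y, 80 mm high. Origin at the centre of its underside, z up.
- phone: Black phone, a bystander, lying at the right of the work: 140 mm (x) by 68 mm (y), 8 mm thick. Origin at the centre of its underside, z up. Farther right, beyond y = -0.64, a fixed dark keyboard 25 mm high.
Mind the look-alikes: they are no part of the job. Leave any pink or turquoise look-alike of the dish alone.

How it is judged:
By the outcome, as a careful person would: the job done as asked, in the order asked, and still so for the second after the job is handed in, with the robot touching nothing.
It also fails if it takes over 125 s, if anything falls off the work surface, if the arm or the gripper's body presses on something with over 40 N, if the wrist force passes 120 N, or if a joint passes its speed limit or range.

ROBOT

A 7-joint arm with a two-finger parallel gripper is mounted at the origin on the work surface. World frame = base frame: x ahead of the robot, y to its left, z up, the work surface at z = 0. Lengths are in m, angles in rad, forces in N, time in s.
With the tool pointing down it reaches from about 0.425 to 0.825 m from the base axis. Payload 3.6 kg.
Tool frame: the origin (TCP) lies midway between the tips of the shut fingers; the grasp point (between the pads) lies 19 mm behind it; z points along the fingers, y is the line along which they close (so a half turn about z gives the same grasp; the last joint's range is limited). The gripper opens to 93 mm and grips with 3 to 60 N. Pads are 15 mm wide; open, the fingers measure 128 mm over their backs; the gripper's body (75 mm by 188 mm) begins 65 mm behind the grasp point.
Start: joints at [-1.26, 0.615, -0.013, 1.423, 0.008, 1.103, -0.04], TCP at [0.215, 0.613, 0.219] pointing down, gripper open.
Joint ranges: [-3.12, 3.12], [-0.3, 2.06], [-1.34, 1.32], [0.26, 2.42], [-1.36, 4.5], [0.01, 1.98], [-2.84, 2.84]. Speed limits (rad/s): [2.79, 2.79, 3.14, 3.14, 3.14, 3.14, 3.14].

INTERFACE

Orientations are given as [roll, pitch, yaw] about the fixed x, y, z axes, in that order (R = Rz(yaw) Ry(pitch) Rx(roll)).
In Python, from workcell import r gives the robot as it stands.
- The arm moves only by the tool apply_moves, never from a script. Its argument "series" is a list of rows, each a list of 6 numbers: the shift along the tool's x, y, z scaled (see below), then the turn, a rotation vector about the tool's x, y, z scaled (see below). In form: [[x, y, z, wx, wy, wz], ...]. A call has 1 to 20 rows; each row is the pose to reach, as a shift and turn from the pose commanded when the call began, along the tool's axes at that moment; what a row does not reach only later rows make up. The controller multiplies each number of a shift by 0.3 m and each number of a turn by 90 degrees. A row lasts 1/8 s, in which the tool goes at most 62.5 mm and 10.7 degrees, less where a joint would pass 70% of its speed; a pose out of reach is approached as far as the arm can. A call with a number of a shift or a turn outside -1 to 1 is refused whole. A call with a gripper value outside its range is refused whole. "fingers" is the opening, from 0 (shut) to 1 (fully open), set as the call begins (left out, the last holds). The fingers move at their own pace and stop on an object; "force" is the grip in N (left out, the last holds). Time passes only in rows, so rows that repeat a pose let the fingers close. It gives the time, the measured TCP pose, the force, the opening and the grip force at its end, in the units of the state.
- r.get_obs(): the state, without advancing time (a new reading comes with each control period).
- r.capture(name): name is "scene" or "top" or "wrist"; returns the picture (400x640x3 uint8, red, green, blue); there is no depth.
- r.camera_info(name): a dict with "mtx" (3x3 intrinsics, pixels), "R" (3x3) and "t" (3): a world point X has camera coordinates R X + t; the wrist camera has in their place "T_tool_cam" (4x4, takes a point from camera to tool coordinates, whose origin is the TCP and whose axes are the flange's). Camera axes: x right, y down, z forward; pixel columns grow to the right and rows downward; lengths in m; the calibration is good to about 2 mm. A picture is of the moment at which its call begins: read the wrist's pose just before it. camera_info takes no time and is no camera call.
- r.hand_in(): hands the job in; it is judged then, once.
The state is a dict: "t": time; "q": joint angles; "joint_velocities": joint speeds; "joint_torque": joint torques, N m; "tool_pos": TCP position; "tool_rot": TCP orientation; "force": force on the tool from outside, world axes, zero at the start; "ft_torque": the same for the moment, N m; "gripper_width": finger opening in m; "grasp_force": force on a finger pad.
Only numpy, scipy, OpenCV 4.12 (cv2) and the standard library are available. Lean on these libraries where they do the work, as an engineer would, in place of code of your own. Each camera call takes 0.05 s, during which the arm holds its last target. There are 200 camera calls.

## Working session

There is one attempt and no reset: what is moved stays moved. The work goes in short steps, Python scripts to look and compute and a tool call to move; the robot and the scene stay as the last step left them, time stands still between calls to the robot, and variables do not carry over. Pictures are saved under pics/ and viewed, at most 14 in all, crops included, and the job is handed in when it is done.

Besides the shell and the picture viewer there is one more tool, called after "Call:" as name(argument=value, ...) on one line, values as JSON. apply_moves: Moves the arm, as the interface text tells. Shifts and turns lie within -1 to 1; 1 stands for 0.3 m of shift or 90 degrees of turn. Its arguments: {"type":"object","properties":{"series":{"type":"array"},"fingers":{"type":"number"},"force":{"type":"number"}},"required":["series"]}

```bash
mkdir -p pics; ls; python3 - <<'E'
from workcell import r
import cv2,numpy as np
np.set_printoptions(precision=4,suppress=True)
for n in("scene","top"):
    cv2.imwrite(f"pics/{n}0.png",cv2.resize(r.capture(n)[:,:,::-1],(800,500),interpolation=cv2.INTER_CUBIC)); c=r.camera_info(n); print(n,c, -c["R"].T@c["t"])
print(r.camera_info("wrist")); print(r.get_obs())
E
```

```text
pics
scene {'mtx': array([[459.3671,   0.    , 325.5425],
       [  0.    , 459.3671, 196.7999],
       [  0.    ,   0.    ,   1.    ]]), 'R': array([[-0.8752,  0.4838,  0.005 ],
       [ 0.3608,  0.6595, -0.6594],
       [-0.3224, -0.5753, -0.7517]]), 't': array([ 0.4955, -0.1879,  1.5122])} [0.9889 0.7542 1.0104]
top {'mtx': array([[376.8289,   0.    , 317.2897],
       [  0.    , 376.8289, 202.2733],
       [  0.    ,   0.    ,   1.    ]]), 'R': array([[ 0.0087, -0.9999,  0.0125],
       [-0.9848, -0.0107, -0.1736],
       [ 0.1738, -0.0108, -0.9847]]), 't': array([-0.0127,  0.5707,  1.1396])} [0.3641 0.0057 1.2215]
{'mtx': array([[323.4139,   0.    , 317.8772],
       [  0.    , 323.4139, 199.861 ],
       [  0.    ,   0.    ,   1.    ]]), 'T_tool_cam': array([[ 0.0001, -0.9704, -0.2416,  0.0656],
       [ 1.    ,  0.0001, -0.0001, -0.0001],
       [ 0.0001, -0.2416,  0.9704, -0.1656],
       [ 0.    ,  0.    ,  0.    ,  1.    ]])}
{'t': 0.1, 'q': array([-1.2605,  0.6158, -0.0126,  1.4247,  0.0081,  1.1034, -0.0404]), 'joint_velocities': array([ 0.0008, -0.0037, -0.0004, -0.0026, -0.0004,  0.0012, -0.0008]), 'joint_torque': array([  0.0005, -46.004 ,   0.2097, -16.6245,  -0.0612,   0.0169,
         0.0001]), 'tool_pos': array([0.2146, 0.6128, 0.2176]), 'tool_rot': array([-3.1393,  0.    ,  2.8049]), 'force': array([ 0.5834, -0.5777, -0.0158]), 'ft_torque': array([ 0.0095,  0.0627, -0.0045]), 'grasp_force': 0.0, 'gripper_width': 0.09280134597468394}
```

View pics/top0.png

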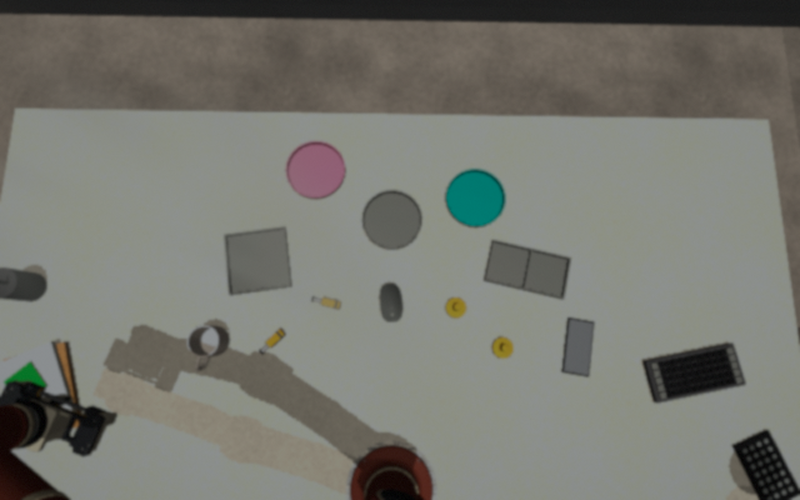

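View pics/scene0.png

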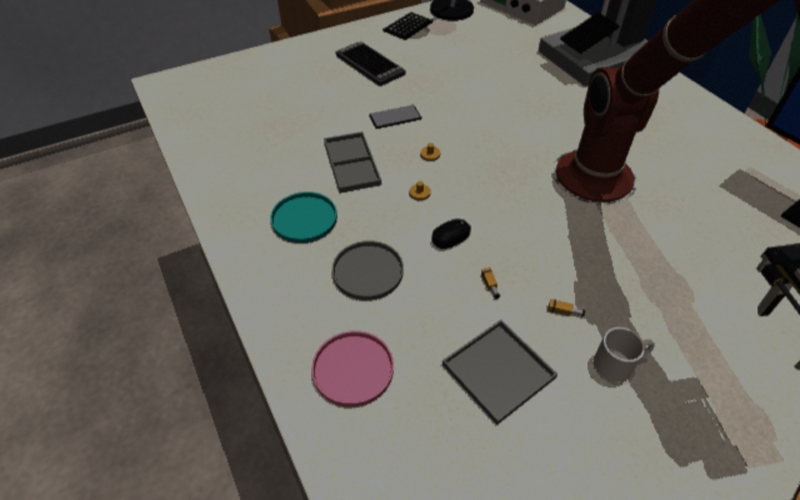

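The top view (800x500) shows one black mouse at (391,302), probes at (327,302) and (273,341), platens at (456,307) and (503,347). The square tray is at (258,261), the bay tray at (527,269) and the phone at (578,347). There are three dishes: pink (316,170), grey (392,220) and turquoise (475,198). The task says grey, so it's (392,220). I'll confirm that in an enlarged crop.

```bash
cat > h.py <<'E'
import numpy as np,cv2,time
from workcell import r
from scipy.spatial.transform import Rotation as Ro
np.set_printoptions(precision=4,suppress=True)
def ray(c,o,R,px,z):   # R: cam->world
    d=R@np.linalg.solve(c["mtx"],[px[0],px[1],1.]); return o+d*(z-o[2])/d[2]
def fixed(n,px,z):
    c=r.camera_info(n); return ray(c,-c["R"].T@c["t"],c["R"].T,px,z)
def wrist_pose():
    o=r.get_obs(); T=np.eye(4); T[:3,:3]=Ro.from_euler("xyz",o["tool_rot"]).as_matrix(); T[:3,3]=o["tool_pos"]; return T
def wrist(T,px,z):
    c=r.camera_info("wrist"); W=T@c["T_tool_cam"]; return ray(c,W[:3,3],W[:3,:3],px,z)
def snap(n,name,box=None,k=1):
    im=r.capture(n)[:,:,::-1]
    if box: im=im[box[1]:box[3],box[0]:box[2]]
    cv2.imwrite(f"pics/{name}.png",cv2.resize(im,None,fx=k,fy=k,interpolation=cv2.INTER_CUBIC)); return im
def rows(target,yaw,base=None):
    """shift/turn (scaled) from current pose to target pos, tool straight down with given yaw"""
    T=wrist_pose() if base is None else base
    s=T[:3,:3].T@(np.array(target)-T[:3,3])/0.3
    Rt=Ro.from_euler("xyz",[np.pi,0,yaw]).as_matrix()
    w=Ro.from_matrix(T[:3,:3].T@Rt).as_rotvec()/(np.pi/2)
    return np.r_[s,w].round(4)
E
python3 - <<'E'
from h import *
snap("top","L",(160,110,360,260),4); snap("top","R",(290,110,490,260),4)
E
```

```text
(no output)
```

View pics/L.png

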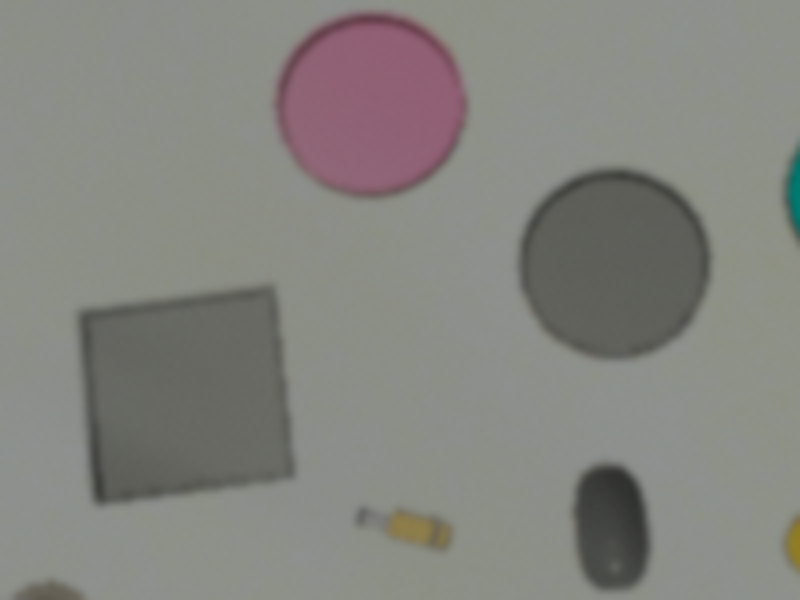

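View pics/R.png

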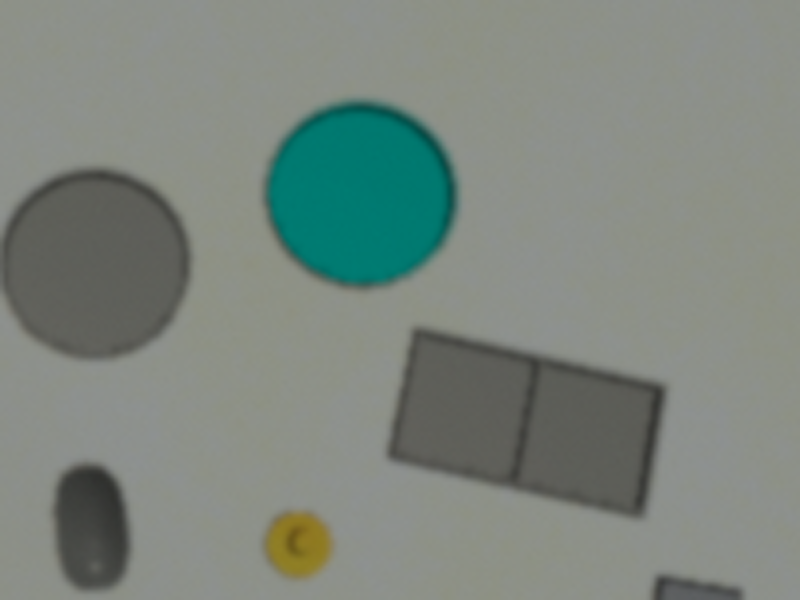

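The crops confirm it: the plain grey dish is at L (615,263), with pink at (370,104) and turquoise at R (362,194) left out. The mouse is at L (612,527), the only one, and the probe's tip is at L (360,516). Next I'll compute positions.

```bash
python3 - <<'E'
from h import *
def P(off,U,z): return fixed("top",((U[0]+.5)/4-.5+off[0],(U[1]+.5)/4-.5+off[1]),z)[:2]
L=(160,110);R=(290,110)
sq=np.array([P(L,u,.018) for u in[(80,312),(274,287),(295,477),(98,503)]])
print("square",sq.mean(0),np.linalg.norm(np.roll(sq,-1,0)-sq,axis=1),np.degrees(np.arctan2(*(sq[0]-sq[3])[::-1])))
b=np.array([P(R,u,.018) for u in[(415,328),(665,385),(642,517),(389,459)]])
print("bay",b.mean(0),np.linalg.norm(np.roll(b,-1,0)-b,axis=1),np.degrees(np.arctan2(*(b[0]-b[1])[::-1])))
print("dish",P(L,(615,263),.018),np.linalg.norm(P(L,(520,263),.018)-P(L,(710,263),.018)))
a,c=P(L,(605,463),.015),P(L,(615,590),.015);print("mouse",P(L,(612,527),.015),np.linalg.norm(a-c),np.degrees(np.arctan2(*(a-c)[::-1])))
a,c=P(L,(360,516),.01),P(L,(448,537),.01);print("probe1 tip,end",a,c,np.linalg.norm(a-c))
f=lambda u,z:fixed("top",((u[0]+.5)/1.25-.5,(u[1]+.5)/1.25-.5),z)[:2]
a,c=f((263,353),.01),f((285,331),.01);print("probe2",a,c,np.linalg.norm(a-c))
print("platens",P(R,(298,545),.01),f((503,347),.01),"mug",f((209,338),.08),"phone",f((578,347),.008))
print(wrist_pose(), rows((.49,.02,.219),np.radians(180)), rows((.6,.0,.219),0))
E
```

```text
square [0.5536 0.3499] [0.1578 0.1572 0.1568 0.157 ] 9.307958553477024
bay [ 0.5381 -0.3451] [0.2075 0.1102 0.2068 0.1104] 77.46990791392399
dish [0.666  0.0061] 0.15598798934975538
mouse [0.45   0.0063] 0.10141448554515217 5.149067283387892
probe1 tip,end [0.4572 0.2081] [0.4412 0.1373] 0.07266092167919803
probe2 [0.3193 0.3257] [0.3742 0.2734] 0.07585598235959323
platens [ 0.4376 -0.1589] [ 0.3392 -0.2785] mug [0.3557 0.437 ] phone [ 0.3408 -0.47  ]
[[-0.9439  0.3304 -0.0005  0.2146]
 [ 0.3304  0.9439 -0.0015  0.6131]
 [ 0.     -0.0015 -1.      0.2179]
 [ 0.      0.      0.      1.    ]] [-1.5196 -1.5626 -0.0011 -0.001  -0.0002 -0.2143] [-1.8877 -1.5044 -0.0012 -0.0002  0.0014  1.7857]
```

Call:
apply_moves(series=[[-0.18,-0.18,0,0,0,-0.1],[-0.36,-0.36,0,0,0,-0.2],[-0.54,-0.54,0,0,0,-0.27],[-0.72,-0.72,0,0,0,-0.27],[-0.8,-0.85,0,0,0,-0.27],[-0.8,-0.85,0,0,0,-0.27],[-0.8,-0.85,0,0,0,-0.27]])

```text
t: 1.08
tool_pos: [0.3584, 0.2899, 0.2187]
tool_rot: [-3.14, 0.0, -3.061]
force: [-0.1, 1.2, 0.7]
gripper_width: 0.0931
grasp_force: 0.0
```

```bash
python3 - <<'E'
from h import *
print(r.get_obs()["t"],wrist_pose(), rows((.45,.006,.2),np.radians(185)))
E
```

```text
1.075 [[-0.9968 -0.0802  0.0004  0.3584]
 [-0.0802  0.9968 -0.0018  0.2899]
 [-0.0002 -0.0018 -1.      0.2187]
 [ 0.      0.      0.      1.    ]] [-0.2283 -0.9677  0.0643 -0.0012  0.0002 -0.0044]
```

Call:
apply_moves(series=[[-0.05,-0.2,0,0,0,0],[-0.09,-0.4,0.02,0,0,0],[-0.14,-0.6,0.04,0,0,0],[-0.19,-0.8,0.06,0,0,0],[-0.23,-0.97,0.06,0,0,0],[-0.23,-0.97,0.06,0,0,0],[-0.23,-0.97,0.06,0,0,0],[-0.23,-0.97,0.06,0,0,0]])

```text
t: 2.08
tool_pos: [0.4509, 0.0119, 0.2006]
tool_rot: [3.141, -0.0, -3.05]
force: [1.0, 1.1, 0.6]
gripper_width: 0.0931
grasp_force: 0.0
```

```bash
python3 - <<'E'
from h import *
T=wrist_pose(); np.save("T1",T); print(T)
im=snap("wrist","w1",None,1.25)
E
```

```text
[[-0.9958 -0.0913 -0.0003  0.4509]
 [-0.0913  0.9958  0.0009  0.0119]
 [ 0.0002  0.0009 -1.      0.2006]
 [ 0.      0.      0.      1.    ]]
```

View pics/w1.png

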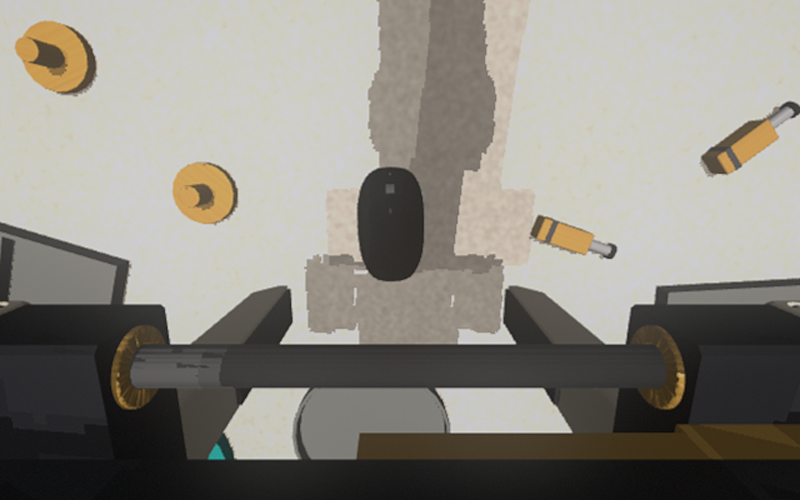

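The wrist view shows the mouse at (391,224) with its wheel at (390,188), so its nose points to the robot. The probes are at (565,235) and (740,148), the platens at (205,193) and (58,57), and the grey dish at the bottom (372,420).

```bash
python3 - <<'E'
from h import *
T=np.load("T1.npy")
f=lambda u,z:wrist(T,((u[0]+.5)/1.25-.5,(u[1]+.5)/1.25-.5),z)[:2]
print("mouse L/R/nose/tail",f((358,224),.018),f((424,224),.018),f((391,167),.015),f((391,281),.012))
for n,a,c in(("p1",(614,251),(538,227)),("p2",(794,107),(708,163))):
    a,c=f(a,.01),f(c,.01);print(n,a,c,np.linalg.norm(a-c),"axis",np.degrees(np.arctan2(*(a-c)[::-1])),"origin",c+(a-c)*24/74)
print("platens",f((205,192),.01),f((58,57),.01),f((173,192),.01)-f((237,192),.01))
print(rows((.45,.007,.1),np.radians(185)))
E
```

```text
mouse L/R/nose/tail [ 0.4516 -0.0231] [0.4463 0.0343] [0.4005 0.0013] [0.5031 0.0103]
p1 [0.4567 0.2096] [0.4411 0.1369] 0.07428405157429022 axis 77.89550916373288 origin [0.4462 0.1605]
p2 [0.321  0.3319] [0.3723 0.273 ] 0.0780876335584262 axis 131.0811532983047 origin [0.3557 0.2921]
platens [ 0.437  -0.1592] [ 0.3382 -0.2756] [ 0.0051 -0.0559]
[ 0.0046 -0.0154  0.3356  0.0005 -0.      0.0026]
```

Call:
apply_moves(series=[[0,-0.015,0.2,0,0,0],[0,-0.015,0.4,0,0,0],[0,-0.015,0.55,0,0,0],[0,-0.015,0.62,0,0,0],[0,-0.015,0.65,0,0,0],[0,-0.015,0.65,0,0,0],[0,-0.015,0.65,0,0,0]])

```text
t: 3.0
tool_pos: [0.4523, 0.0054, 0.0066]
tool_rot: [-3.142, 0.002, -3.054]
force: [-0.2, 0.3, -0.3]
gripper_width: 0.0932
grasp_force: 0.0
```

Call:
apply_moves(series=[[0,0,0,0,0,0],[0,0,0,0,0,0],[0,0,0,0,0,0],[0,0,0,0,0,0],[0,0,0,0,0,0]], fingers=0.4, force=20)

```text
t: 3.62
tool_pos: [0.4516, 0.0052, 0.0058]
tool_rot: [3.142, 0.0, -3.054]
force: [0.1, 1.0, 1.0]
gripper_width: 0.0575
grasp_force: 20.0
```

```bash
python3 - <<'E'
from h import *
T=wrist_pose();print(T); B=T.copy();B[2,3]+=.09
print(rows((.553,.350,.1),np.radians(189.3)))
E
```

```text
[[-0.9962 -0.0873  0.0002  0.4516]
 [-0.0873  0.9962  0.0001  0.0052]
 [-0.0002  0.0001 -1.      0.0058]
 [ 0.      0.      0.      1.    ]]
[-0.437   1.1155 -0.3139  0.      0.0001 -0.0477]
```

Call:
apply_moves(series=[[0,0,-0.15,0,0,0],[-0.03,0.08,-0.3,0,0,0],[-0.1,0.25,-0.31,0,0,-0.02],[-0.17,0.42,-0.31,0,0,-0.03],[-0.23,0.59,-0.31,0,0,-0.05],[-0.3,0.76,-0.31,0,0,-0.05],[-0.36,0.92,-0.31,0,0,-0.05],[-0.39,1.0,-0.31,0,0,-0.05],[-0.39,1.0,-0.31,0,0,-0.05]])

```text
t: 4.75
tool_pos: [0.5408, 0.3167, 0.0977]
tool_rot: [3.141, -0.001, -2.972]
force: [-0.1, -0.5, -1.8]
gripper_width: 0.0582
grasp_force: 20.0
```

```bash
python3 - <<'E'
from h import *
o=r.get_obs();print(o["gripper_width"],wrist_pose());print(rows((.553,.350,.0095),np.radians(189.3)))
E
```

```text
0.058155617797978766 [[-0.9856 -0.1691 -0.0014  0.5408]
 [-0.1691  0.9856  0.0008  0.3167]
 [ 0.0013  0.001  -1.      0.0977]
 [ 0.      0.      0.      1.    ]]
[-0.0592  0.1021  0.2939  0.0006 -0.0008  0.0049]
```

Call:
apply_moves(series=[[-0.06,0.1,0,0,0,0],[-0.06,0.1,0.1,0,0,0],[-0.06,0.1,0.2,0,0,0],[-0.06,0.1,0.25,0,0,0],[-0.06,0.1,0.28,0,0,0],[-0.06,0.1,0.292,0,0,0],[-0.06,0.1,0.292,0,0,0],[-0.06,0.1,0.292,0,0,0]])

```text
t: 5.75
tool_pos: [0.5552, 0.3471, 0.0119]
tool_rot: [3.141, 0.001, -2.976]
force: [0.0, 0.1, -1.5]
gripper_width: 0.058
grasp_force: 20.0
```

Call:
apply_moves(series=[[0,0,0,0,0,0],[0,0,0,0,0,0],[0,0,0,0,0,0],[0,0,-0.1,0,0,0],[0,0,-0.25,0,0,0],[0,0,-0.4,0,0,0],[0,0,-0.5,0,0,0],[0,0,-0.5,0,0,0]], fingers=0.82)

```text
t: 6.75
tool_pos: [0.5563, 0.3477, 0.1641]
tool_rot: [3.139, 0.006, -2.976]
force: [-1.3, -0.5, 0.0]
gripper_width: 0.0766
grasp_force: 0.0
```

```bash
python3 - <<'E'
from h import *
T=wrist_pose();print(T);np.save("T2",T); snap("wrist","w2",None,1.25)
# probe1: fingers close across axis (axis 77.9deg -> tool y at 167.9; yaw = 77.9 or 257.9)
for y in (77.9,257.9): print(rows((.4462,.1605,.1),np.radians(y)))
print(r.get_obs()["q"])
E
```

```text
[[-0.9863 -0.165   0.0054  0.5563]
 [-0.165   0.9863  0.0035  0.3477]
 [-0.0059  0.0025 -1.      0.1641]
 [ 0.      0.      0.      1.    ]]
[ 0.4607 -0.5532  0.2048  0.0013  0.0003  1.24  ]
[ 0.4607 -0.5532  0.2048 -0.0002  0.0012 -0.76  ]
[-0.6108  0.6735  0.0331  1.4824 -0.0248  0.9842  1.1654]
```

View pics/w2.png

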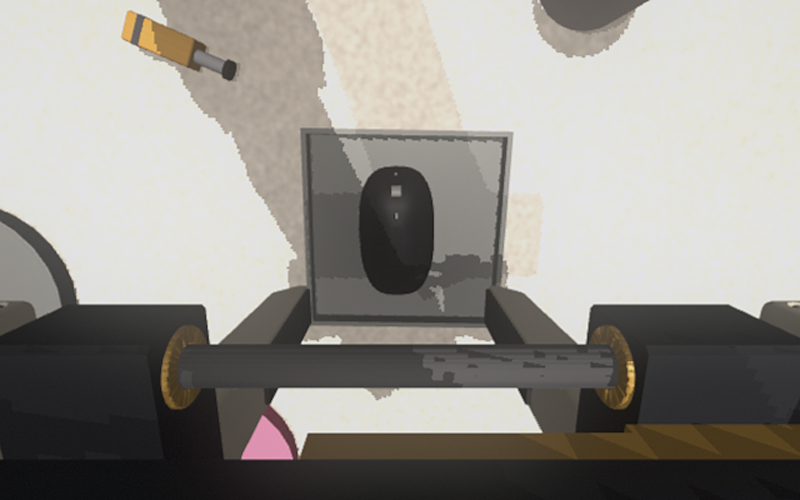

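The mouse sits upright inside the square tray, centred at (397,230), and is clear of the walls. Probe 1 is next, gripped across its body.

Call:
apply_moves(series=[[0.05,-0.06,0,0,0,0.11],[0.12,-0.14,0,0,0,0.22],[0.19,-0.23,0.05,0,0,0.33],[0.26,-0.31,0.1,0,0,0.44],[0.33,-0.4,0.15,0,0,0.55],[0.4,-0.48,0.2,0,0,0.66],[0.46,-0.553,0.2,0,0,0.77],[0.46,-0.553,0.2,0,0,0.88],[0.46,-0.553,0.2,0,0,0.99],[0.46,-0.553,0.2,0,0,1.0],[0.46,-0.553,0.2,0,0,1.0]], fingers=0.5)

```text
t: 8.18
tool_pos: [0.4453, 0.1601, 0.1003]
tool_rot: [-3.14, 0.001, 1.739]
force: [1.1, 0.2, -1.2]
gripper_width: 0.047
grasp_force: 0.0
```

```bash
python3 - <<'E'
from h import *
T=np.load("T2.npy")
f=lambda u,z:wrist(T,((u[0]+.5)/1.25-.5,(u[1]+.5)/1.25-.5),z)[:2]
a,c=f((234,70),.01),f((130,27),.01);print(a,c,np.linalg.norm(a-c),c+(a-c)*24/74,np.degrees(np.arctan2(*(a-c)[::-1])))
print(wrist_pose()[:3,3],rows((.4462,.1605,.004),np.radians(77.9)))
E
```

```text
[0.4562 0.211 ] [0.4399 0.1361] 0.07663395527303611 [0.4452 0.1604] 77.785923906718
[0.4453 0.1601 0.1003] [ 0.001   0.0036  0.3208 -0.0011  0.0008  0.2416]
```

Call:
apply_moves(series=[[0,0.002,0,0,0,0.11],[0,0.002,0,0,0,0.22],[0,0.002,0.08,0,0,0.242],[0,0.002,0.2,0,0,0.242],[0,0.002,0.28,0,0,0.242],[0,0.002,0.318,0,0,0.242],[0,0.002,0.32,0,0,0.242],[0,0.002,0.32,0,0,0.242]])

```text
t: 9.18
tool_pos: [0.4472, 0.1605, 0.0057]
tool_rot: [3.14, -0.001, 1.357]
force: [1.2, 0.5, -1.0]
gripper_width: 0.0463
grasp_force: 0.0
```

Call:
apply_moves(series=[[0,0,0,0,0,0],[0,0,0,0,0,0],[0,0,0,0,0,0],[0,0,0,0,0,0]], fingers=0.05, force=20)

```text
t: 9.68
tool_pos: [0.4465, 0.1606, 0.0053]
tool_rot: [-3.141, -0.0, 1.357]
force: [-0.9, -0.5, 2.2]
gripper_width: 0.0199
grasp_force: 20.0
```

```bash
python3 - <<'E'
from h import *
print(wrist_pose(),r.get_obs()["q"])
# yaw stays near 77.5; near bay, far bay
print(rows((.5464,-.308,.12),np.radians(77.5)),rows((.5242,-.4076,.12),np.radians(77.5)))
E
```

```text
[[ 0.2125  0.9772 -0.0001  0.4465]
 [ 0.9772 -0.2125  0.0003  0.1606]
 [ 0.0003 -0.0002 -1.      0.0053]
 [ 0.      0.      0.      1.    ]] [-0.6319  0.7325  0.3649  2.1218 -0.6624  0.399   0.0539]
[-1.4554  0.6571 -0.3829 -0.0001 -0.0002  0.0026] [-1.7956  0.6554 -0.383  -0.0001 -0.0002  0.0026]
```

Call:
apply_moves(series=[[0,0,-0.15,0,0,0],[-0.05,0.02,-0.3,0,0,0],[-0.2,0.07,-0.38,0,0,0],[-0.4,0.14,-0.38,0,0,0],[-0.6,0.21,-0.38,0,0,0],[-0.8,0.29,-0.38,0,0,0],[-1.0,0.36,-0.38,0,0,0]])

```text
t: 10.55
tool_pos: [0.4879, -0.1521, 0.119]
tool_rot: [3.141, -0.0, 1.357]
force: [0.7, 0.3, -1.1]
gripper_width: 0.0196
grasp_force: 20.0
```

Call:
apply_moves(series=[[-0.2,0.07,0,0,0,0],[-0.4,0.14,0,0,0,0],[-0.6,0.22,0,0,0,0],[-0.79,0.295,0,0,0,0],[-0.795,0.295,0,0,0,0],[-0.795,0.295,0,0,0,0]])

```text
t: 11.3
tool_pos: [0.5229, -0.4015, 0.1182]
tool_rot: [-3.14, -0.002, 1.356]
force: [0.6, 0.5, -0.6]
gripper_width: 0.0199
grasp_force: 20.0
```

```bash
python3 - <<'E'
from h import *
print(wrist_pose(),r.get_obs()["q"],r.get_obs()["gripper_width"])
print(rows((.5242,-.4076,.0105),np.radians(77.5)))
E
```

```text
[[ 0.2133  0.977  -0.0013  0.5229]
 [ 0.977  -0.2133  0.002  -0.4015]
 [ 0.0017 -0.0017 -1.      0.1182]
 [ 0.      0.      0.      1.    ]] [ 0.3477  0.7778  0.5028  1.5159 -0.4262  0.9607  0.7615] 0.019948451594394446
[-0.0195  0.0091  0.3588 -0.0011 -0.0011  0.0021]
```

Call:
apply_moves(series=[[-0.005,0.003,0.1,0,0,0],[-0.005,0.003,0.22,0,0,0],[-0.005,0.003,0.31,0,0,0],[-0.005,0.003,0.345,0,0,0],[-0.005,0.003,0.358,0,0,0],[-0.005,0.003,0.36,0,0,0],[-0.005,0.003,0.36,0,0,0]])

```text
t: 12.18
tool_pos: [0.5246, -0.4044, 0.0122]
tool_rot: [3.14, 0.001, 1.357]
force: [0.8, -0.4, -1.2]
gripper_width: 0.02
grasp_force: 20.0
```

Call:
apply_moves(series=[[0,0,0,0,0,0],[0,0,0,0,0,0],[0,0,-0.02,0,0,0],[0,0,-0.2,0,0,0],[0,0,-0.4,0,0,0],[0,0,-0.5,0,0,0],[0,0,-0.5,0,0,0]], fingers=0.4)

```text
t: 13.05
tool_pos: [0.5252, -0.4055, 0.1647]
tool_rot: [3.135, 0.003, 1.356]
force: [0.3, 0.3, -0.2]
gripper_width: 0.0372
grasp_force: 0.0
```

```bash
python3 - <<'E'
from h import *
T=wrist_pose();print(T);np.save("T3",T); snap("wrist","w3",None,1.25)
print(rows((.3557,.2921,.14),np.radians(131)))
E
```

```text
[[ 0.2127  0.9771  0.0054  0.5252]
 [ 0.9771 -0.2127 -0.0045 -0.4055]
 [-0.0033  0.0062 -1.      0.1647]
 [ 0.      0.      0.      1.    ]]
[ 2.1486 -1.0428  0.0703  0.001   0.0011 -0.592 ]
```

View pics/w3.png

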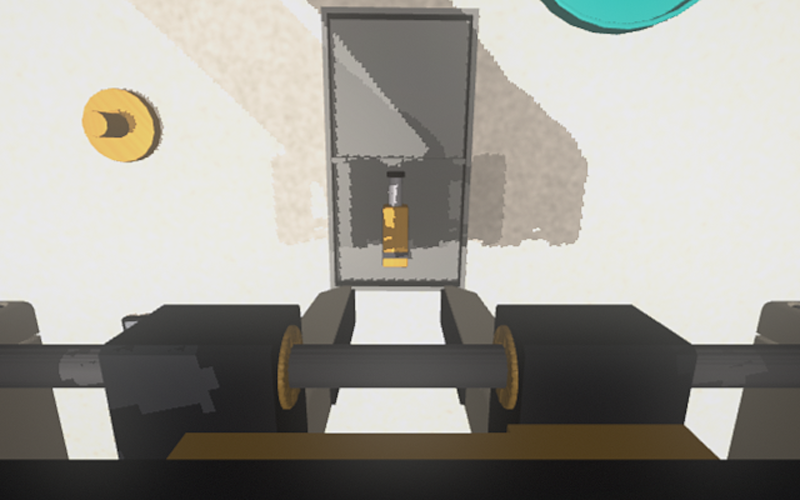

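Probe 1 lies in the far bay, body at (396,237) and tip at (396,174), clear of the divider. Probe 2 next.

Call:
apply_moves(series=[[0.2,-0.05,0,0,0,0],[0.4,-0.1,0,0,0,0],[0.6,-0.15,0,0,0,0],[0.8,-0.2,0,0,0,0],[1.0,-0.25,0,0,0,0]], fingers=0.5)

```text
t: 13.72
tool_pos: [0.5131, -0.0923, 0.1594]
tool_rot: [-3.138, 0.0, 1.357]
force: [1.1, 0.8, -0.6]
gripper_width: 0.0465
grasp_force: 0.0
```

Call:
apply_moves(series=[[0.2,-0.08,0,0,0,-0.11],[0.4,-0.16,0,0,0,-0.22],[0.6,-0.24,0,0,0,-0.33],[0.8,-0.32,0,0,0,-0.44],[1.0,-0.4,0,0,0,-0.55],[1.0,-0.4,0,0,0,-0.59],[1.0,-0.4,0,0,0,-0.59],[1.0,-0.4,0,0,0,-0.59]])

```text
t: 14.72
tool_pos: [0.4613, 0.2213, 0.1605]
tool_rot: [-3.14, 0.001, 2.279]
force: [0.5, -0.3, -0.7]
gripper_width: 0.0464
grasp_force: 0.0
```

```bash
python3 - <<'E'
from h import *
T=wrist_pose();print(T,r.get_obs()["q"]);np.save("T4",T); snap("wrist","w4",None,1.25)
print(rows((.3557,.2921,.004),np.radians(131)))
E
```

```text
[[-0.6502  0.7598 -0.0008  0.4613]
 [ 0.7598  0.6502 -0.0021  0.2213]
 [-0.001  -0.002  -1.      0.1605]
 [ 0.      0.      0.      1.    ]] [-0.7153  0.4909  0.3292  1.8993 -0.2146  0.7871  0.438 ]
[ 0.4091 -0.1136  0.5222 -0.001   0.0006 -0.005 ]
```

View pics/w4.png

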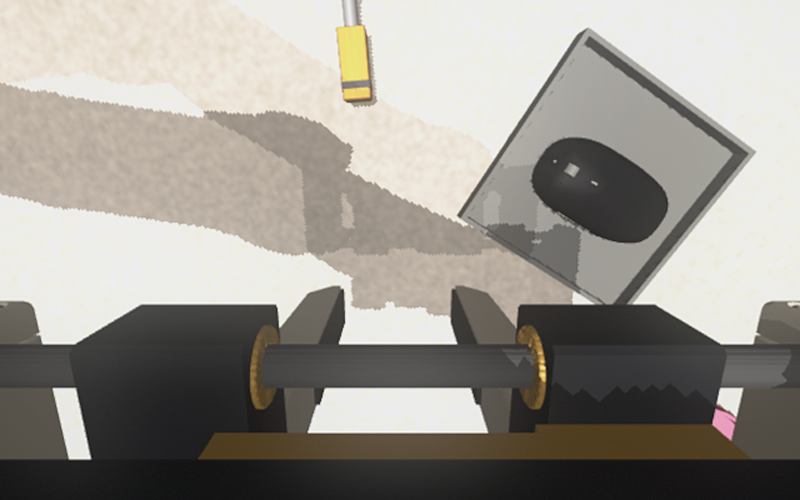

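Probe 2's body is at (354,62), with its end at (358,97) and the plunger going up. Now I'll check its centre and angle.

```bash
python3 - <<'E'
from h import *
T=np.load("T4.npy")
f=lambda u,z:wrist(T,((u[0]+.5)/1.25-.5,(u[1]+.5)/1.25-.5),z)[:2]
a,c=f((351,27),.02),f((357,96),.02);o=(a+c)/2;an=np.arctan2(*(a-c)[::-1])
print(a,c,np.linalg.norm(a-c),o,np.degrees(an)); print(rows((*o,.1),an),rows((*o,.004),an))
E
```

```text
[0.3416 0.3122] [0.3729 0.2804] 0.04464995083608412 [0.3572 0.2963] 134.4591625982276
[ 0.4161 -0.1011  0.2022 -0.001   0.0006 -0.0434] [ 0.4164 -0.1006  0.5222 -0.001   0.0006 -0.0434]
```

Call:
apply_moves(series=[[0.15,-0.04,0.1,0,0,-0.04],[0.3,-0.08,0.2,0,0,-0.04],[0.413,-0.105,0.25,0,0,-0.04],[0.413,-0.105,0.35,0,0,-0.04],[0.413,-0.105,0.45,0,0,-0.04],[0.413,-0.105,0.505,0,0,-0.04],[0.413,-0.105,0.52,0,0,-0.04],[0.413,-0.105,0.52,0,0,-0.04],[0.413,-0.105,0.52,0,0,-0.04]])

```text
t: 15.9
tool_pos: [0.3569, 0.297, 0.0058]
tool_rot: [3.14, 0.0, 2.345]
force: [-0.8, -0.3, -0.2]
gripper_width: 0.0466
grasp_force: 0.0
```

Call:
apply_moves(series=[[0,0,0,0,0,0],[0,0,0,0,0,0],[0,0,0,0,0,0],[0,0,0,0,0,0]], fingers=0.05)

```text
t: 16.4
tool_pos: [0.3561, 0.2971, 0.0052]
tool_rot: [-3.142, -0.0, 2.346]
force: [-0.4, -0.1, 2.7]
gripper_width: 0.0198
grasp_force: 20.0
```

```bash
python3 - <<'E'
from h import *
T=wrist_pose();print(T,r.get_obs()["q"])
print(rows((.48,.2,.13),np.radians(77.5)),rows((.5464,-.308,.13),np.radians(77.5)))
E
```

```text
[[-0.7001  0.7141 -0.0001  0.3561]
 [ 0.7141  0.7001  0.0001  0.2971]
 [ 0.0001 -0.     -1.      0.0052]
 [ 0.      0.      0.      1.    ]] [-0.8515  0.7001  0.1626  2.1469 -0.3403  0.3182  0.3732]
[-0.52    0.0684 -0.4161 -0.     -0.0001  0.6326] [-1.8841 -0.959  -0.4162 -0.     -0.0001  0.6326]
```

Call:
apply_moves(series=[[0,0,-0.15,0,0,0],[-0.05,0.01,-0.3,0,0,0.1],[-0.2,0.03,-0.416,0,0,0.21],[-0.35,0.05,-0.416,0,0,0.32],[-0.52,0.07,-0.416,0,0,0.43],[-0.52,0.07,-0.416,0,0,0.54],[-0.52,0.07,-0.416,0,0,0.633],[-0.52,0.07,-0.416,0,0,0.633]])

```text
t: 17.4
tool_pos: [0.4798, 0.2002, 0.1293]
tool_rot: [-3.141, 0.001, 1.354]
force: [-0.1, 0.8, -1.2]
gripper_width: 0.0198
grasp_force: 20.0
```

```bash
python3 - <<'E'
from h import *
print(wrist_pose(),rows((.5464,-.308,.12),np.radians(77.5)))
E
```

```text
[[ 0.2155  0.9765 -0.0012  0.4798]
 [ 0.9765 -0.2155 -0.0009  0.2002]
 [-0.0012 -0.001  -1.      0.1293]
 [ 0.      0.      0.      1.    ]] [-1.6065  0.5817  0.0324 -0.0006  0.0008  0.0006]
```

Call:
apply_moves(series=[[-0.2,0.07,0,0,0,0],[-0.4,0.14,0,0,0,0],[-0.6,0.21,0,0,0,0],[-0.8,0.29,0,0,0,0],[-1.0,0.36,0,0,0,0]])

```text
t: 18.02
tool_pos: [0.5201, -0.1111, 0.1298]
tool_rot: [3.141, -0.0, 1.356]
force: [2.0, -0.3, 0.1]
gripper_width: 0.02
grasp_force: 20.0
```

Call:
apply_moves(series=[[-0.2,0.08,0,0,0,0],[-0.4,0.15,0,0,0,0],[-0.605,0.222,0,0,0,0],[-0.605,0.222,0.03,0,0,0],[-0.605,0.222,0.03,0,0,0],[-0.605,0.222,0.03,0,0,0]])

```text
t: 18.77
tool_pos: [0.546, -0.2985, 0.1205]
tool_rot: [-3.141, -0.002, 1.356]
force: [-0.9, 0.1, -1.5]
gripper_width: 0.0198
grasp_force: 20.0
```

```bash
python3 - <<'E'
from h import *
print(wrist_pose(),rows((.5464,-.308,.0105),np.radians(77.5)))
E
```

```text
[[ 0.2133  0.977  -0.0005  0.546 ]
 [ 0.977  -0.2133  0.0025 -0.2985]
 [ 0.0023 -0.001  -1.      0.1205]
 [ 0.      0.      0.      1.    ]] [-0.0316  0.0084  0.3665 -0.0007 -0.0015  0.002 ]
```

Call:
apply_moves(series=[[-0.012,0.003,0.05,0,0,0],[-0.012,0.003,0.17,0,0,0],[-0.012,0.003,0.28,0,0,0],[-0.012,0.003,0.345,0,0,0],[-0.012,0.003,0.365,0,0,0],[-0.012,0.003,0.367,0,0,0],[-0.012,0.003,0.367,0,0,0]])

```text
t: 19.65
tool_pos: [0.5463, -0.3056, 0.0119]
tool_rot: [3.139, 0.001, 1.352]
force: [0.1, 0.7, -1.5]
gripper_width: 0.0198
grasp_force: 20.0
```

Call:
apply_moves(series=[[0,0,0,0,0,0],[0,0,0,0,0,0],[0,0,-0.02,0,0,0],[0,0,-0.2,0,0,0],[0,0,-0.4,0,0,0],[0,0,-0.55,0,0,0],[0,0,-0.6,0,0,0],[0,0,-0.6,0,0,0]], fingers=0.4)

```text
t: 20.65
tool_pos: [0.5457, -0.305, 0.1913]
tool_rot: [3.14, 0.0, 1.352]
force: [0.5, 0.6, 0.2]
gripper_width: 0.0368
grasp_force: 0.0
```

```bash
python3 - <<'E'
from h import *
T=wrist_pose();print(T,r.get_obs()["q"]);np.save("T5",T); snap("wrist","w5",None,1.25)
E
```

```text
[[ 0.2171  0.9761  0.0012  0.5457]
 [ 0.9761 -0.2171 -0.0004 -0.305 ]
 [-0.0001  0.0013 -1.      0.1913]
 [ 0.      0.      0.      1.    ]] [ 0.1516  0.6543  0.5633  1.5498 -0.3848  1.0486  0.5962]
```

View pics/w5.png

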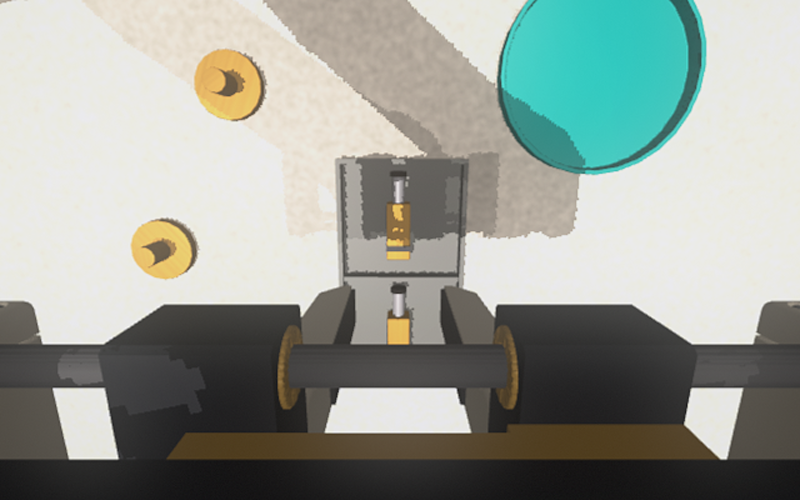

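Both probes lie in their own bays, at (398,215) and (398,310). The platens stand with disc centres at (164,249) and (229,85).

```bash
python3 - <<'E'
from h import *
T=np.load("T5.npy")
f=lambda u,z:wrist(T,((u[0]+.5)/1.25-.5,(u[1]+.5)/1.25-.5),z)[:2]
print(f((164,248),.01),f((229,84),.01),f((152,253),.035),f((217,80),.035))
print(rows((.4375,-.159,.1),np.radians(77.5)),rows((.4375,-.159,.014),np.radians(77.5)))
E
```

```text
[ 0.3422 -0.2782] [ 0.4405 -0.1616] [ 0.3468 -0.2774] [ 0.4414 -0.1627]
[ 0.3947 -0.4548  0.3003 -0.001  -0.0006 -0.0004] [ 0.3944 -0.4543  0.587  -0.001  -0.0006 -0.0004]
```

Call:
apply_moves(series=[[0.13,-0.15,0.05,0,0,0],[0.26,-0.3,0.15,0,0,0],[0.393,-0.45,0.25,0,0,0],[0.393,-0.45,0.35,0,0,0],[0.393,-0.45,0.45,0,0,0],[0.393,-0.45,0.54,0,0,0],[0.393,-0.45,0.582,0,0,0],[0.393,-0.45,0.582,0,0,0],[0.393,-0.45,0.582,0,0,0]], fingers=0.55)

```text
t: 21.82
tool_pos: [0.4396, -0.1608, 0.0165]
tool_rot: [3.141, 0.0, 1.352]
force: [0.7, -0.1, -0.4]
gripper_width: 0.0509
grasp_force: 0.0
```

Call:
apply_moves(series=[[0,0,0,0,0,0],[0,0,0,0,0,0],[0,0,0,0,0,0],[0,0,0,0,0,0]], fingers=0.05, force=30)

```text
t: 22.32
tool_pos: [0.4388, -0.1603, 0.0163]
tool_rot: [-3.14, -0.0, 1.352]
force: [-1.2, 1.1, 4.1]
gripper_width: 0.0173
grasp_force: 30.0
```

```bash
python3 - <<'E'
from h import *
T=wrist_pose();print(T,r.get_obs()["q"])
print(rows((.673,.037,.1),np.radians(77.5)))
E
```

```text
[[ 0.2171  0.9761 -0.001   0.4388]
 [ 0.9761 -0.2171  0.0007 -0.1603]
 [ 0.0004 -0.0011 -1.      0.0163]
 [ 0.      0.      0.      1.    ]] [ 0.0731  0.7015  0.3467  2.1356 -0.5994  0.3998  0.6855]
[ 0.8117  0.6189 -0.2794 -0.0007 -0.0003 -0.0004]
```

Call:
apply_moves(series=[[0,0,-0.1,0,0,0],[0,0,-0.22,0,0,0],[0.12,0.09,-0.28,0,0,0],[0.27,0.21,-0.28,0,0,0],[0.42,0.32,-0.28,0,0,0],[0.57,0.43,-0.28,0,0,0],[0.7,0.54,-0.28,0,0,0],[0.81,0.62,-0.28,0,0,0],[0.81,0.62,-0.28,0,0,0],[0.81,0.62,-0.28,0,0,0]])

```text
t: 23.58
tool_pos: [0.6723, 0.0355, 0.099]
tool_rot: [-3.139, 0.002, 1.351]
force: [0.3, 0.8, -2.9]
gripper_width: 0.0175
grasp_force: 30.0
```

```bash
python3 - <<'E'
from h import *
T=wrist_pose();print(T,r.get_obs()["q"],r.get_obs()["gripper_width"],r.get_obs()["force"])
print(rows((.673,.037,.0215),np.radians(77.5)))
E
```

```text
[[ 0.2177  0.976  -0.0031  0.6723]
 [ 0.976  -0.2177 -0.0011  0.0355]
 [-0.0018 -0.0028 -1.      0.099 ]
 [ 0.      0.      0.      1.    ]] [-0.382   0.8339  0.5611  1.4864 -0.4968  0.9692  0.0972] 0.01746227768380687 [ 0.314   0.7517 -2.9207]
[ 0.0059  0.0018  0.2582 -0.0018  0.0011 -0.0008]
```

Call:
apply_moves(series=[[0.004,0,0.08,0,0,0],[0.004,0,0.16,0,0,0],[0.004,0,0.22,0,0,0],[0.004,0,0.25,0,0,0],[0.004,0,0.26,0,0,0],[0.004,0,0.26,0,0,0],[0.004,0,0.26,0,0,0]])

```text
t: 24.45
tool_pos: [0.6747, 0.0373, 0.023]
tool_rot: [3.14, -0.0, 1.352]
force: [0.6, 0.9, -2.7]
gripper_width: 0.0172
grasp_force: 30.0
```

Call:
apply_moves(series=[[0,0,0,0,0,0],[0,0,0,0,0,0],[0,0,0,0,0,0],[0,0,-0.15,0,0,0],[0,0,-0.3,0,0,0],[0,0,-0.3,0,0,0],[0,0,-0.3,0,0,0]], fingers=0.55)

```text
t: 25.32
tool_pos: [0.6735, 0.0377, 0.1118]
tool_rot: [-3.141, -0.0, 1.352]
force: [-0.8, 0.9, -0.2]
gripper_width: 0.0512
grasp_force: 0.0
```

```bash
python3 - <<'E'
from h import *
T=wrist_pose();print(T);snap("wrist","w6",None,1.25)
print(rows((.340,-.277,.1),np.radians(77.5)))
E
```

```text
[[ 0.2172  0.9761 -0.0009  0.6735]
 [ 0.9761 -0.2172  0.0005  0.0377]
 [ 0.0003 -0.001  -1.      0.1118]
 [ 0.      0.      0.      1.    ]]
[-1.2651 -0.8557  0.0387 -0.0017  0.0001 -0.0004]
```

View pics/w6.png

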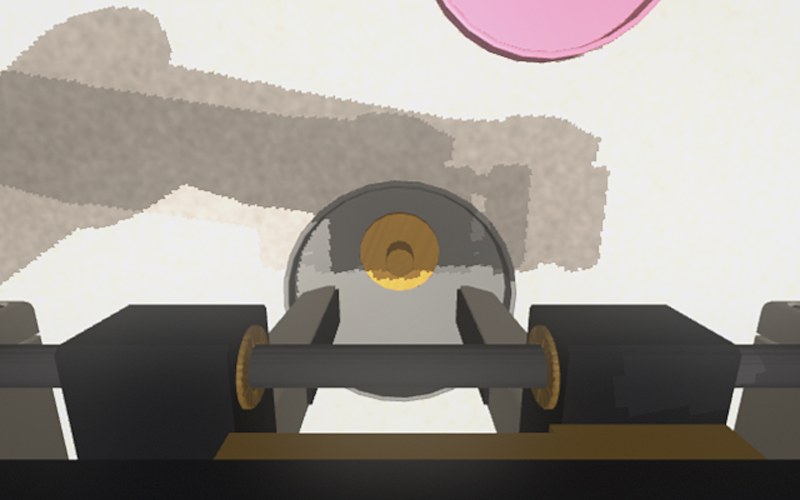

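Platen 1 stands flat in the grey dish at (400,250), in the upper half and clear of the wall. Platen 2 next.

Call:
apply_moves(series=[[-0.16,-0.11,-0.03,0,0,0],[-0.32,-0.22,-0.03,0,0,0],[-0.48,-0.33,-0.03,0,0,0],[-0.64,-0.44,-0.03,0,0,0],[-0.8,-0.54,-0.03,0,0,0],[-0.95,-0.64,-0.03,0,0,0],[-0.95,-0.64,-0.03,0,0,0]])

```text
t: 26.25
tool_pos: [0.4203, -0.2021, 0.1206]
tool_rot: [-3.138, 0.001, 1.342]
force: [1.3, 1.9, -0.9]
gripper_width: 0.0512
grasp_force: 0.0
```

```bash
python3 - <<'E'
from h import *
T=wrist_pose();print(T,r.get_obs()["q"]);np.save("T7",T);snap("wrist","w7",None,1.25)
print(rows((.341,-.277,.1),np.radians(77.5)),rows((.341,-.277,.0155),np.radians(77.5)))
E
```

```text
[[ 0.2263  0.974  -0.0038  0.4203]
 [ 0.974  -0.2263 -0.0003 -0.2021]
 [-0.0012 -0.0037 -1.      0.1206]
 [ 0.      0.      0.      1.    ]] [ 0.0197  0.5324  0.5568  2.063  -0.4446  0.6672  0.6427]
[-0.3105 -0.2086  0.0687 -0.0016 -0.0001 -0.0035] [-0.3106 -0.2079  0.3504 -0.0016 -0.0001 -0.0035]
```

View pics/w7.png

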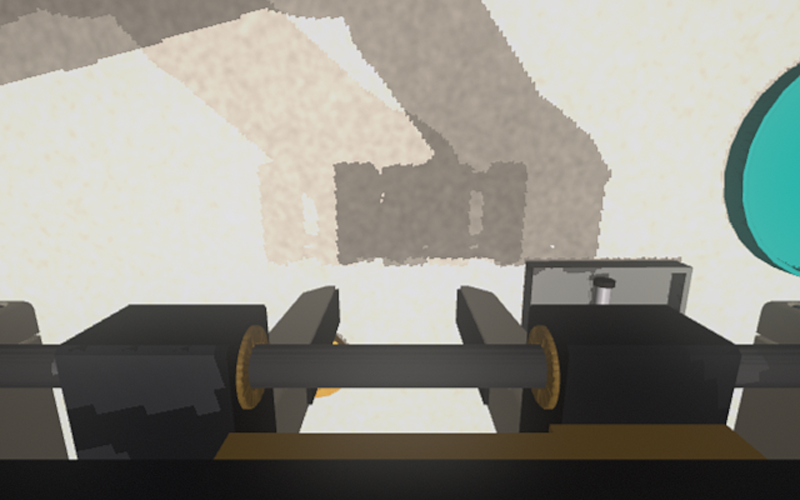

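Platen 2 is hidden behind the gripper bar at (330,370), so I'll use the earlier estimate, which agreed across four readings. I'll approach above it first.

Call:
apply_moves(series=[[-0.15,-0.1,0.03,0,0,0],[-0.31,-0.21,0.07,0,0,0],[-0.31,-0.21,0.15,0,0,0],[-0.31,-0.21,0.17,0,0,0],[-0.31,-0.21,0.17,0,0,0]])

```text
t: 26.92
tool_pos: [0.3441, -0.275, 0.0696]
tool_rot: [-3.141, -0.001, 1.355]
force: [0.3, 0.0, 0.4]
gripper_width: 0.0513
grasp_force: 0.0
```

```bash
python3 - <<'E'
from h import *
T=wrist_pose();print(T,r.get_obs()["q"]);np.save("T8",T)
print(rows((.341,-.2775,.0155),np.radians(77.5)))
im=snap("wrist","w8",None,1.25)
hsv=cv2.cvtColor(im,cv2.COLOR_BGR2HSV);m=cv2.inRange(hsv,(12,110,60),(30,255,255));m[270:]=0
n,_,s,c=cv2.connectedComponentsWithStats(m);print([(a,b) for a,b in zip(s.tolist(),c.tolist()) if a[4]>150])
E
```

```text
[[ 0.2142  0.9768 -0.0007  0.3441]
 [ 0.9768 -0.2142  0.0012 -0.275 ]
 [ 0.001  -0.001  -1.      0.0696]
 [ 0.      0.      0.      1.    ]] [ 0.3263  0.5819  0.4371  2.1751 -0.5215  0.4869  0.9527]
[-0.0105 -0.0081  0.1804 -0.0006 -0.0007  0.0015]
[([0, 0, 640, 400, 248893], [316.05145584648824, 199.21967672855405]), ([581, 163, 59, 55, 2628], [610.9303652968036, 190.26674277016744]), ([275, 184, 71, 71, 3968], [310.1197076612903, 218.88558467741936]), ([579, 218, 50, 16, 437], [602.954233409611, 227.37070938215103])]
```

```bash
python3 - <<'E'
from h import *
T=np.load("T8.npy"); p=wrist(T,(310.3,219.3),.01); print(p, rows((p[0],p[1],.0155),np.radians(77.5)))
E
```

```text
[ 0.3385 -0.2782  0.01  ] [-0.0138 -0.0168  0.1819  0.     -0.0003  0.0015]
```

Call:
apply_moves(series=[[-0.011,-0.014,0.05,0,0,0],[-0.011,-0.014,0.12,0,0,0],[-0.011,-0.014,0.165,0,0,0],[-0.011,-0.014,0.178,0,0,0],[-0.011,-0.014,0.178,0,0,0],[-0.011,-0.014,0.178,0,0,0]])

```text
t: 27.72
tool_pos: [0.3387, -0.2787, 0.0173]
tool_rot: [3.14, 0.001, 1.352]
force: [-0.5, -0.9, -0.6]
gripper_width: 0.051
grasp_force: 0.0
```

Call:
apply_moves(series=[[0,0,0,0,0,0],[0,0,0,0,0,0],[0,0,0,0,0,0],[0,0,0,0,0,0]], fingers=0.05, force=30)

```text
t: 28.22
tool_pos: [0.338, -0.2785, 0.0168]
tool_rot: [-3.141, -0.0, 1.352]
force: [0.1, -0.6, 1.5]
gripper_width: 0.0171
grasp_force: 30.0
```

```bash
python3 - <<'E'
from h import *
T=wrist_pose();print(T)
print(rows((.659,-.026,.11),np.radians(77.5)))
E
```

```text
[[ 0.2173  0.9761 -0.0002  0.338 ]
 [ 0.9761 -0.2173  0.0002 -0.2785]
 [ 0.0001 -0.0002 -1.      0.0168]
 [ 0.      0.      0.      1.    ]]
[ 1.054   0.8614 -0.3107 -0.0002 -0.0001 -0.0005]
```

Call:
apply_moves(series=[[0,0,-0.1,0,0,0],[0,0,-0.22,0,0,0],[0.1,0.08,-0.31,0,0,0],[0.23,0.19,-0.31,0,0,0],[0.37,0.3,-0.31,0,0,0],[0.51,0.42,-0.31,0,0,0],[0.65,0.53,-0.31,0,0,0],[0.79,0.65,-0.31,0,0,0],[0.92,0.75,-0.31,0,0,0],[1.0,0.86,-0.31,0,0,0],[1.0,0.86,-0.31,0,0,0],[1.0,0.86,-0.31,0,0,0]])

```text
t: 29.72
tool_pos: [0.6536, -0.0425, 0.1087]
tool_rot: [-3.139, 0.001, 1.351]
force: [0.4, 0.8, -1.4]
gripper_width: 0.017
grasp_force: 30.0
```

```bash
python3 - <<'E'
from h import *
T=wrist_pose();print(T,r.get_obs()["gripper_width"])
print(rows((.659,-.026,.022),np.radians(77.5)))
E
```

```text
[[ 0.2181  0.9759 -0.0032  0.6536]
 [ 0.9759 -0.2181 -0.0007 -0.0425]
 [-0.0014 -0.003  -1.      0.1087]
 [ 0.      0.      0.      1.    ]] 0.016988237340909113
[ 0.0579  0.0065  0.289  -0.0019  0.0009 -0.0011]
```

Call:
apply_moves(series=[[0.055,0.003,0.0,0,0,0],[0.055,0.003,0.08,0,0,0],[0.055,0.003,0.17,0,0,0],[0.055,0.003,0.245,0,0,0],[0.055,0.003,0.28,0,0,0],[0.055,0.003,0.291,0,0,0],[0.055,0.003,0.291,0,0,0],[0.055,0.003,0.291,0,0,0]])

```text
t: 30.72
tool_pos: [0.6603, -0.026, 0.0235]
tool_rot: [3.14, -0.0, 1.352]
force: [-0.3, 0.4, -2.8]
gripper_width: 0.0172
grasp_force: 30.0
```

Call:
apply_moves(series=[[0,0,0,0,0,0],[0,0,0,0,0,0],[0,0,0,0,0,0],[0,0,-0.15,0,0,0],[0,0,-0.3,0,0,0],[-0.2,0,-0.4,0,0,0],[-0.4,-0.1,-0.45,0,0,0],[-0.5,-0.2,-0.45,0,0,0],[-0.5,-0.2,-0.45,0,0,0],[-0.5,-0.2,-0.45,0,0,0]], fingers=0.55)

```text
t: 31.98
tool_pos: [0.5692, -0.1583, 0.1576]
tool_rot: [3.141, -0.001, 1.353]
force: [-0.1, 0.0, 0.4]
gripper_width: 0.0511
grasp_force: 0.0
```

```bash
python3 - <<'E'
from h import *
print(wrist_pose()[:3,3]);snap("wrist","w9",None,1.25);snap("top","t9",(160,110,480,310),2.5);snap("scene","s9",(180,80,520,340),2.3)
E
```

```text
[ 0.5692 -0.1583  0.1576]
```

View pics/s9.png

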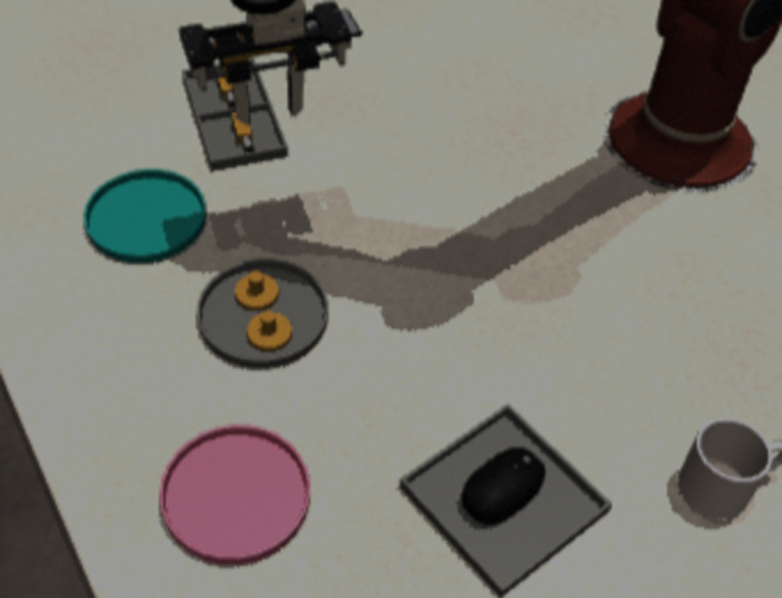

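View pics/w9.png

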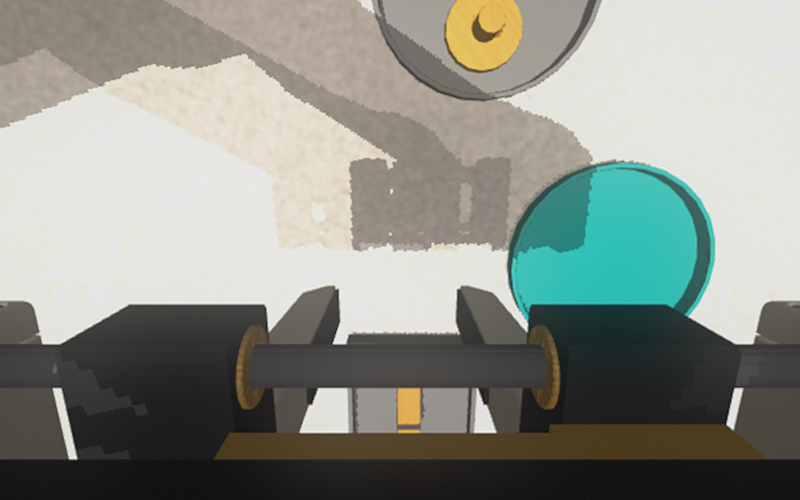

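The scene view shows both platens flat with bosses up in the grey dish at (256,290) and (269,329). The probes are in their bays, the mouse is upright in the square tray at (503,487), and the mug hasn't moved. The wrist view shows platen 2 at (484,33), clear of the wall. The arm is free of everything, so I'm handing in.

```bash
python3 -c "
from workcell import r
print(r.hand_in())"
```

```text
the job is handed in; nothing more can be done
None
```

I handed the job in at about 32 s of the 125 s limit: mouse upright in the square tray, one probe in each bay, both platens boss-up side by side in the grey dish, and the mug and phone left alone; `hand_in` returned no verdict.

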